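Pack and bolt the courier case at the library desk

ROBOT

A 7-joint arm with a two-finger parallel gripper is mounted at the origin on the work surface. World frame = base frame: x ahead of the robot, y to its left, z up, the work surface at z = 0. Lengths are in m, angles in rad, forces in N, time in s.
With the tool pointing down it reaches from about 0.4 to 0.85 m from the base axis. Payload 6.9 kg.
Tool frame: the origin (TCP) lies midway between the tips of the shut fingers; the grasp point (between the pads) lies behind it (ctrl.pinch_z is the z of the grasp point in the tool frame, in m); z points along the fingers, y is the line along which they close (so a half turn about z gives the same grasp; the last joint's range is limited). The gripper opens to 85 mm and grips with 20 to 120 N. Pads are 22 mm wide; open, the fingers measure 114 mm over their backs; the gripper's body (76 mm by 85 mm) begins 54 mm behind the grasp point. The pads swing forward as they close: fully open they stand 13 mm farther back than shut.
Start: joints at [-1.147, 0.507, -0.238, 1.5, 0.126, 1.149, -0.155], TCP at [0.195, 0.594, 0.231] pointing down, gripper open.
Joint ranges: [-3.08, 3.08], [-0.24, 2.05], [-1.43, 1.35], [0, 2.5], [-1.52, 4.66], [0.17, 1.96], [-2.89, 2.89]. Speed limits (rad/s): [2.39, 2.39, 3.14, 3.14, 3.14, 3.14, 3.14].

INTERFACE

Orientations are given as a unit quaternion [w, x, y, z].
In Python, from station import ctrl, get_state, vision, ticket, models gives the robot as it stands. Calls block until the motion is done:
- ctrl.movep(position, orientation): joint-space move of the TCP to a pose.
- ctrl.movel(position, frame=None, max_speed=0.15): straight line of the TCP; frame=None keeps the orientation; max_speed is the mean speed in m/s.
- ctrl.set_joints(angles): joint-space move.
- ctrl.ungrasp() and ctrl.close_gripper(force=None): open the fingers fully, or close them until they stop; force is the grip in N (None keeps the last).
- ctrl.pause(seconds).
- ctrl.ik(position, orientation): joint angles nearest the present ones, or None.
- get_state(): the state.
- vision.grab_frame(name): name is "side" or "top" or "wrist"; returns (picture, depth): 400x640x3 uint8, blue, green, red; 400x640 float32, m along the optical axis (not along the pixel's ray), 0 where there is no reading.
- vision.camera_info(name): a dict with "mtx" (3x3 intrinsics, pixels), "R" (3x3) and "t" (3): a world point X has camera coordinates R X + t; the wrist camera has in their place "hand_eye" (4x4, takes a point from camera to tool coordinates, whose origin is the TCP and whose axes are the flange's). Camera axes: x right, y down, z forward; pixel columns grow to the right and rows downward; lengths in m; the calibration is good to about 2 mm. The wrist camera is an equidistant fisheye: a pixel r from the principal point sees the ray r / f radians off the axis. A picture is of the moment at which its call begins: read the wrist's pose just before it. camera_info takes no time and is no camera call.
A pose or a line that the arm cannot do raises ctrl.Unreachable and nothing moves.
- ticket.close_job(): hands the job in; it is judged then, once.
Trained networks look in the newest picture that a camera, given by its name, has taken for a name from the list of things; names that differ only in an ending like _2 or _b are one class to them, and where a whole thing is asked for, a point or a joint stands for the part that bears it (a point fixed in the world has none). Each returns a list of dicts, best first, with "p" (0 to 1); they miss things now and then, are a little off and sometimes report something else, mostly with a low value. They report only what shows in the picture. A call takes as long as a camera call. They do not tell look-alikes from the thing itself.
- models.recognise(camera, target): "point" ([column, row] in pixels, amid what is visible of it).
- models.masks_of(camera, target): "mask" (400x640 bool, what is visible of it) and "point" ([column, row] in pixels, amid what is visible of it).
The state is a dict: "time": time; "qpos": joint angles; "qd": joint speeds; "tau": joint torques, N m; "tcp_pos": TCP position; "eef_rot": TCP orientation; "contact_force": force on the tool from outside, world axes, zero at the start; "wrist_torque": the same for the moment, N m; "width": finger opening in m; "gripper_force": force on a finger pad.
Only numpy, scipy, OpenCV 4.12 (cv2) and the standard library are available. Lean on these libraries where they do the work, as an engineer would, in place of code of your own. Each camera call takes 0.05 s, during which the arm holds its last target. There are 200 camera calls.

TASK

Pack the blue courier case on the library desk for the other branch: draw its bolt back, lever the flush lid open with the orange-handled spatula (blade into the notch in the front wall, under the lid), and put every yellow pocket dictionary on the desk into the case. Then shut the lid, slide the bolt fully home into its keeper, and leave the spatula lying on its black mat. Leave everything else on the desk where it is.

Things in the scene. Friction and masses are not known exactly. Their poses are not given: they have to be found in the camera images.
- case: Blue case fixed to the desk. Origin: on the desk under the centre of the load well; x from front wall to hinges, y left, z up. Well inside: 154 (x) by 224 (y) mm, padded floor at z = 34, walls 8 thick and 88 high, outer faces x = -85, +85, y = -120, +120 mm. From y = -120 to -250 mm is the solid fixed end, top at z = 98 mm (level with the lid's top), carrying the bolt.
- notch (a point): Centre, on the outer face of the front wall, of the pry notch: a cut 60 mm wide (y) and 10 mm high (z = 78 to 88 mm in the case's frame) in the top of the front wall, open to the well. The lid's underside roofs it. A 3 mm blade goes in level, along the case's +x.
- lid (a joint): Lid angle, rad: 0 shut, 1.7 fully open. Panel 164 (x) by 236 (y) by 10 mm, 0.35 kg, hinged at its far edge, lifts at the front. Stiff hinge: stays at any angle; takes 5 N at the front edge to lift, 1 to 3 N to push shut. Shut, it is flush, with nothing to grip but the low keeper. It cannot lift while the bolt is in the keeper.
- lid_hinge (a point): Middle of the lid's hinge line: case x = 81, y = 0, z = 88 mm (the level of the lid's underside when shut). The hinge axis runs along the case's y.
- lid_edge (a point): Middle of the lid's front lower edge, 164 mm from the hinge. It moves with the lid; its frame turns with the lid (its -x points from hinge to front edge, its z out of the lid's outer face).
- bolt: Steel bolt, square bar 12 x 12 x 120 mm, 160 g, sliding freely (under 2 N, 1.5 mm play) in two guide straps on the case's fixed end. Origin: on the bar's underside below its knob; axes as the case's; at case x = -45, z = 100 mm. Case y = -181 mm drawn fully back, -145 mm fully home (the knob meets a strap at each end of its 36 mm); past about -170 it enters the keeper. Starts engaged.
- bolt_knob (a point): Grip point on the bolt's upright square steel stem (14 x 14 mm, black ball of 18 mm on top), 38 mm above the bolt's origin (case z = 138 mm); the ball's top is 21 mm above it. The straps before and behind the stem reach up to case z = 118 mm, the keeper to 119 mm.
- bolt_tip (a point): Middle of the leading end of the bolt, 55 mm to the case's +y from its origin. Sliding the bolt to +y sends it home into the keeper.
- keeper (a point): Middle of the opening of the keeper: a steel staple on the lid near its right front corner, 20 mm long (y), 28 mm wide, its roof 21 mm above the lid's outer face. It moves with the lid; when the lid is shut it lines up with the bolt.
- spatula: Spatula, 200 mm, 110 g. Origin: on its underside, below the handle's front part, near the balance point; x along the blade, z up. Orange handle 22 mm wide, 18 mm thick, from x = -85 to +30 mm; steel blade 24 mm wide, 3 mm thick, from x = 30 to 115 mm, its underside level with the handle's. Starts flat on the mat.
- spatula_tip (a point): Middle of the end of the spatula's blade, 115 mm ahead of its origin and 1.5 mm above its underside.
- mat: Black rubber mat, fixed, 250 mm (x) by 90 mm (y), 3 mm thick; origin under its centre. The spatula starts on it, pointing along its x within 0.12 rad, and is to lie there at the end.
- dict_0: Yellow pocket dictionary number 1, a closed rigid book 98 mm (x) by 62 mm (y) by 24 mm (z), about 160 g; origin at the centre of its underside, spine along +y side. 2 to 4 of the four are present; absent ones read None. Starts lying flat on the desk to the right.
- dict_1: Yellow pocket dictionary number 2, a closed rigid book 98 mm (x) by 62 mm (y) by 24 mm (z), about 160 g; origin at the centre of its underside, spine along +y side. 2 to 4 of the four are present; absent ones read None. Starts lying flat on the desk to the right.
- dict_2: Yellow pocket dictionary number 3, a closed rigid book 98 mm (x) by 62 mm (y) by 24 mm (z), about 160 g; origin at the centre of its underside, spine along +y side. 2 to 4 of the four are present; absent ones read None. Starts lying flat on the desk to the right.
- dict_3: Yellow pocket dictionary number 4, a closed rigid book 98 mm (x) by 62 mm (y) by 24 mm (z), about 160 g; origin at the centre of its underside, spine along +y side. 2 to 4 of the four are present; absent ones read None. Starts lying flat on the desk to the right.
- novel: Green paperback 105 x 68 x 18 mm lying among or beside the dictionaries: not to be moved. Origin: centre of its underside.
- hardback: Dark red hardback 180 x 120 x 30 mm, lying at the far right; not to be moved.
- stamp: Date stamp with wooden handle, 55 x 30 mm foot, 88 mm tall, standing; not to be moved.
- inkpad: Ink pad 110 x 70 x 19 mm, near the front left; not to be moved.
- tape: Tape dispenser 140 x 60 mm, 81 mm tall, at the back; not to be moved.
- penpot: Round pen pot 76 mm across, 100 mm tall with pens up to 154 mm, at the back; not to be moved.
- cardbox: Wooden card box 120 x 80 x 100 mm, at the back left; not to be moved.
Not all that is in view belongs to the job. What is shaped like the bolt but pink is not meant. Leave any red look-alike of the dict_3 alone.

How it is judged:
By the outcome, as a careful person would: the job done as asked, in the order asked, and still so for the second after the job is handed in, with the robot touching nothing.
Of dict_0, dict_1, dict_2, dict_3 only 2 to 4 are there at a start; the rules pass over those that are not, and their reading is None.
At some moment in a run one of dict_0, dict_1, dict_2, dict_3 may be knocked a few centimetres aside while the robot is not near it.
Once in a run the grip may slacken for a moment while it holds something.
It also fails if it takes over 210 s, if anything falls off the work surface, if the arm or the gripper's body presses on something with over 40 N, if the wrist force passes 120 N, or if a joint passes its speed limit or range.

## Working session

There is one attempt and no reset: what is moved stays moved. The work goes in short steps, each a Python script; the robot and the scene stay as the last script left them, time stands still between calls to the robot, and variables do not carry over. Pictures are saved under pics/ and viewed, at most 14 in all, crops included, and the job is handed in when it is done.

```bash
ls; mkdir -p pics
cat > h.py <<'E'
import numpy as np, cv2
from station import ctrl, get_state, vision, ticket, models
from scipy.spatial.transform import Rotation as Rn
def world(cam,d=None,img=None):
    ci=vision.camera_info(cam); K=np.array(ci["mtx"]); R=np.array(ci["R"]); t=np.array(ci["t"])
    v,u=np.mgrid[0:400,0:640]
    c=np.stack([(u-K[0,2])/K[0,0]*d,(v-K[1,2])/K[1,1]*d,d],-1)
    return (c-t)@R   # R^T (c-t)
def proj(cam,X):
    ci=vision.camera_info(cam); c=np.array(ci["R"])@np.array(X)+np.array(ci["t"]); p=np.array(ci["mtx"])@c
    return p[:2]/p[2]
E
python3 - <<'E'
from h import *
for c in("top","side"):
    im,d=vision.grab_frame(c); cv2.imwrite(f"pics/{c}0.png",im); np.save(f"{c}0.npy",d)
    ci=vision.camera_info(c); print(c,np.array(ci["mtx"]).round(1).tolist(),(-np.array(ci["R"]).T@ci["t"]).round(3))
    W=world(c,d)
    for n in["case","lid","bolt","bolt_knob","keeper","spatula","mat","dict_0","novel"]:
        for r in models.masks_of(c,n)[:6]:
            m=r["mask"]&(d>0); P=W[m]
            print(n,round(r["p"],2),np.round(r["point"]),m.sum(),np.median(P,0).round(3) if len(P) else None)
print(get_state()["time"],ctrl.pinch_z,get_state()["eef_rot"]); print(vision.camera_info("wrist"))
E
```

```text
pics
top [[385.9, 0.0, 316.7], [0.0, 385.9, 202.0], [0.0, 0.0, 1.0]] [ 0.434 -0.016  1.394]
case 0.72 [274. 184.] 3355 [0.555 0.151 0.099]
case 0.71 [295. 184.] 5637 [0.556 0.086 0.099]
lid 0.89 [272. 184.] 3290 [0.556 0.152 0.099]
lid 0.58 [322. 200.] 96 [ 0.512 -0.016  0.113]
bolt 0.49 [392. 269.] 124 [ 0.283 -0.255  0.013]
bolt_knob 0.64 [311. 248.] 116 [0.349 0.026 0.013]
bolt_knob 0.43 [320. 200.] 60 [ 0.512 -0.007  0.115]
keeper 0.9 [276. 187.] 3334 [0.555 0.151 0.099]
spatula 0.89 [204. 188.] 325 [0.547 0.422 0.016]
mat 0.61 [197. 193.] 1272 [0.541 0.44  0.004]
dict_0 0.8 [418. 217.] 497 [ 0.454 -0.338  0.025]
dict_0 0.67 [449. 216.] 537 [ 0.473 -0.453  0.025]
dict_0 0.66 [378. 184.] 498 [ 0.583 -0.204  0.025]
novel 0.95 [378. 220.] 641 [ 0.448 -0.212  0.018]
side [[378.4, 0.0, 317.3], [0.0, 378.4, 195.5], [0.0, 0.0, 1.0]] [ 0.098 -0.587  0.767]
case 0.76 [316. 188.] 7994 [0.532 0.027 0.096]
lid 0.79 [304. 162.] 2868 [0.553 0.14  0.097]
bolt 0.91 [264. 240.] 335 [0.35  0.02  0.011]
bolt 0.81 [305. 334.] 393 [ 0.281 -0.267  0.012]
bolt 0.56 [322. 186.] 244 [ 0.511 -0.008  0.112
[... 700 characters left out ...]
16  0.017]
novel 0.67 [306. 161.] 2902 [0.553 0.14  0.097]
novel 0.53 [324. 127.] 952 [0.719 0.261 0.087]
1.0 -0.0187 [-4.22891910e-06  1.58240293e-01  9.87400633e-01 -9.81460211e-06]
{'mtx': array([[309.70691629,   0.        , 322.35097133],
       [  0.        , 309.70691629, 191.75204524],
       [  0.        ,   0.        ,   1.        ]]), 'hand_eye': array([[-1.06536781e-03, -9.64987374e-01, -2.62294173e-01,
         6.56468933e-02],
       [ 9.99999326e-01, -9.06897602e-04, -7.25225262e-04,
         6.04900467e-04],
       [ 4.61959265e-04, -2.62294769e-01,  9.64987689e-01,
        -1.41996862e-01],
       [ 0.00000000e+00,  0.00000000e+00,  0.00000000e+00,
         1.00000000e+00]])}
```

View pics/top0.png

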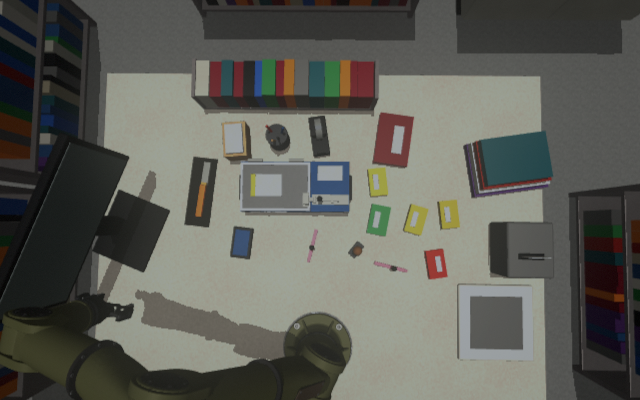

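View pics/side0.png

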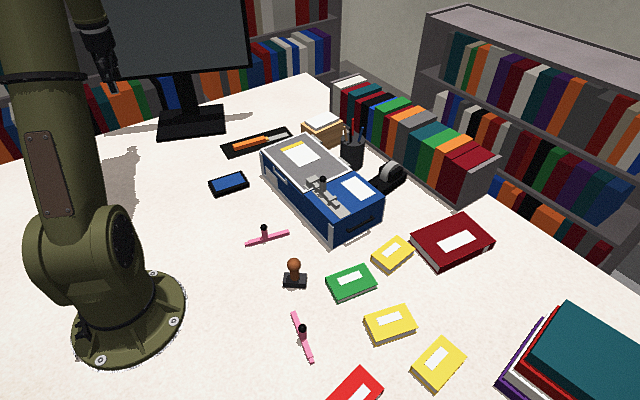

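The real bolt is on the case at top (320,200) / side (322,187). Its look-alikes are the pink ones at top (312,246) and (391,267). There are three yellow dictionaries, at top (377,182), (415,219) and (448,214). Not wanted are the red book at (435,264) and the green novel at (378,220). The spatula lies on the mat at (203,190). Next I'll fit the case and check with one close wrist view.

```bash
cat >> h.py <<'E'
def qdown(psi,pitch=0): # tool x at yaw psi; z down
    return (Rn.from_euler('z',psi)*Rn.from_euler('x',np.pi)).as_quat(scalar_first=True)
def bestq(p,psi):
    """of the two equal grasps (half turn) the one with least joint travel"""
    q0=np.array(get_state()["qpos"]); c=[]
    for k in(0,np.pi):
        j=ctrl.ik(list(p),qdown(psi+k))
        if j is not None: c.append((np.abs(np.array(j)-q0).max(),psi+k))
    return min(c)[1]
def wristshot(name=None):
    s=get_state(); im,d=vision.grab_frame("wrist")
    if name: cv2.imwrite(f"pics/{name}.png",im)
    ci=vision.camera_info("wrist"); K=np.array(ci["mtx"]); H=np.array(ci["hand_eye"])
    v,u=np.mgrid[0:400,0:640]; a=(u-K[0,2])/K[0,0]; b=(v-K[1,2])/K[1,1]; th=np.hypot(a,b)+1e-9
    k=np.tan(th)/th; c=np.stack([a*k*d,b*k*d,d],-1)
    Rt=Rn.from_quat(s["eef_rot"],scalar_first=True).as_matrix()
    return im,d,(c@H[:3,:3].T+H[:3,3])@Rt.T+np.array(s["tcp_pos"])
def rect(P):
    """centre, long, short, yaw of long side (in -pi/2..pi/2) of points' xy"""
    (c,s,a)=cv2.minAreaRect((P[:,:2]*1000).astype(np.float32)); a=np.radians(a)
    if s[0]<s[1]: s=s[::-1]; a+=np.pi/2
    return np.array(c)/1000,s[0],s[1],(a+np.pi/2)%np.pi-np.pi/2
E
python3 - <<'E'
from h import *
d=np.load("top0.npy"); W=world("top",d); im=cv2.imread("pics/top0.png")
m=(W[...,2]>.09)&(W[...,2]<.106)&(d>0)
n,l,st,_=cv2.connectedComponentsWithStats(m.astype(np.uint8))
for i in range(1,n):
    if st[i,4]>300: print(st[i],rect(W[l==i]),np.median(W[l==i][:,2]))
for y0,y1,x0,x1 in[(160,205,365,390),(200,240,400,430),(195,235,435,462)]:
    r=np.zeros_like(m); r[y0:y1,x0:x1]=1
    b,g,rr=[im[...,i].astype(int) for i in range(3)]
    k=r&(W[...,2]>.015)&(W[...,2]<.035); print("dict",rect(W[k]),np.median(W[k][:,2]))
# spatula & mat
k=np.zeros_like(m);k[150:235,180:220]=1
o=k&(im[...,2]>140)&(im[...,0]<90); print("handle",rect(W[o]),np.median(W[o][:,2]))
k=k&(im.max(-1)<60)&(d>0)&(W[...,2]<.03);print("mat",rect(W[k]))
p=np.array([.50,.05,.36])
# choose yaw so case x ~ tool x
for psi in(0,np.pi): print(psi,ctrl.ik(list(p),qdown(psi)))
ctrl.movep(list(p),qdown(bestq(p,0))); im,d,W=wristshot("w1"); np.savez("w1",d=d,W=W); print(get_state()["time"],get_state()["eef_rot"])
E
```

```text
[222 122  25  35 655] (array([0.71763239, 0.29585233]), 118.61409759521484, 79.03589630126953, np.float64(0.08502974850156453)) 0.0996549452463708
[265 124  23  23 334] (array([0.73075488, 0.14959766]), 72.98772430419922, 72.22552490234375, np.float64(-0.5942624927512163)) 0.10019987642362016
[ 240  159  109   53 5166] (array([0.56229657, 0.08614825]), 366.256591796875, 177.35389709472656, np.float64(-1.558187433529024)) 0.09900323812238057
dict (array([ 0.58362256, -0.2044673 ]), 159.32603454589844, 75.64081573486328, np.float64(-0.05283804813355353)) 0.025284475973334358
dict (array([ 0.4505863 , -0.34115366]), 98.05555725097656, 63.90812301635742, np.float64(-0.27894601731957014)) 0.02473356267248599
dict (array([ 0.47207999, -0.45686981]), 98.31835174560547, 65.19831848144531, np.float64(0.09673797004944795)) 0.02485281933116694
handle (array([0.5040351 , 0.21088118]), 459.8838806152344, 117.02587890625, np.float64(1.5210424855197635)) 0.021264149478584397
mat (array([0.54282037, 0.43091846]), 245.33087158203125, 88.70246124267578, np.float64(-0.1097909464673883))
0 [-0.58151572  0.260997    0.58696364  1.58079896 -0.14718856  1.34435915
 -1.547855  ]
3.141592653589793 [-0.21628195  0.22789453  0.08934738  1.57656929 -0.02071922  1.33805507
  1.44634286]
3.325 [-1.40765879e-05  9.99999257e-01  1.17916080e-03 -3.08692016e-04]
```

View pics/w1.png

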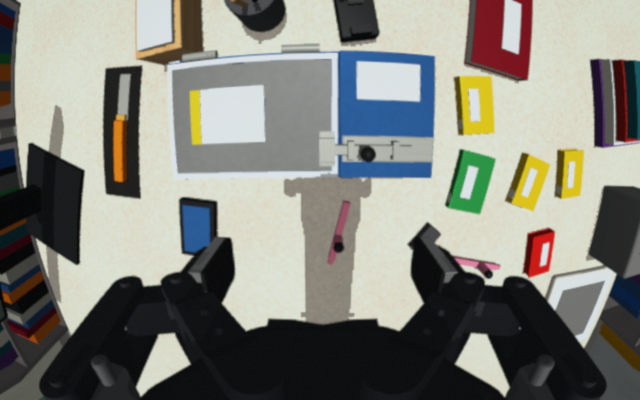

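The wrist view shows the grey lid (240,115) and the blue fixed end. The black-knobbed steel bolt is at (367,153) with its tip in the keeper at (328,150), and the pink look-alikes are clear of the case at (340,230) and (480,265). The spatula is at (120,130), blade pointing forward. Now I'll fit exact poses from this shot.

Run:
```python
from h import *
z=np.load("w1.npz"); W=z["W"]; d=z["d"]; im=cv2.imread("pics/w1.png")
u,v=np.meshgrid(range(640),range(400)); box=lambda a,b,c,e:(u>=a)&(u<c)&(v>=b)&(v<e)&(d>0)
m=box(160,40,440,185)&(W[...,2]>.092)&(W[...,2]<.104); print("case",rect(W[m]),np.median(W[m][:,2]))
m=box(160,40,440,185)&(W[...,2]>.125); P=W[m]; print("knob",len(P),P.min(0),P.max(0),np.median(P,0))
m=box(335,150,350,158); 
hsv=cv2.cvtColor(im,cv2.COLOR_BGR2HSV)
blue=box(330,40,440,185)&(hsv[...,0]>100)&(hsv[...,0]<125)&(hsv[...,1]>120)&(W[...,2]>.09); print("blue",rect(W[blue]))
st=box(318,128,405,170)&(hsv[...,1]<60)&(W[...,2]>.104); print("steel",rect(W[st]),W[st][:,2].max())
o=box(100,60,145,190)&(hsv[...,0]<20)&(hsv[...,1]>150); print("handle",rect(W[o]),np.median(W[o][:,2]))
b=box(105,70,140,115)&(im.min(-1)>80)&(im.min(-1)<190)&(W[...,2]<.03); print("blade",rect(W[b]),np.median(W[b][:,2]),b.sum())
dk=box(95,60,150,200)&(im.max(-1)<70)&(W[...,2]<.02)|o|b; print("mat",rect(W[dk]))
```

```text
case (array([0.57808435, 0.09164359]), 384.267822265625, 201.70640563964844, np.float64(-1.570449699279136)) 0.09770758410606323
knob 218 [ 0.5083609  -0.00898476  0.12507726] [0.52594052 0.00838572 0.15945303] [0.51783502 0.00074828 0.15533087]
blue (array([ 0.56163251, -0.03392039]), 167.5686492919922, 127.80562591552734, np.float64(0.009435360239420376))
steel (array([5.16863647e-01, 4.63989258e-04]), 110.9015884399414, 29.37186622619629, np.float64(-1.5509257120818125)) 0.1594530310020109
handle (array([0.51042303, 0.43494318]), 123.60521697998047, 40.6804084777832, np.float64(-0.11134090622181425)) 0.019120257022592624
blade (array([0.62488989, 0.41922241]), 117.83079528808594, 59.48503112792969, np.float64(0.4042438184451904)) 0.005144935335248929 476
mat (array([0.54596167, 0.43021957]), 245.82998657226562, 90.78520202636719, np.float64(-0.08201271155926282))
```

```bash
cat >> h.py <<'E'
O=np.array([.5602,.151,0.]); YAW=.011
RC=Rn.from_euler('z',YAW).as_matrix()
def cw(x,y,z): return O+RC@(np.array([x,y,z])/1000.)   # case mm -> world m
def tocase(P): return (np.asarray(P)-O)@RC*1000
def say(*a):
    s=get_state(); print(*a,"t",round(s["time"],1),"tcp",np.round(s["tcp_pos"],4),"F",np.round(s["contact_force"],1),"w",round(s["width"],4),"gf",np.round(s["gripper_force"],1))
E
python3 - <<'E'
from h import *
k=np.array([.5172,-.0003]); psi=YAW
p=np.r_[k,.20]; ctrl.movep(list(p),qdown(bestq(p,psi)))
ctrl.movel([*k,.1215],max_speed=.12); say("down")
ctrl.close_gripper(40); say("closed")
t0=get_state()["tcp_pos"]; print(tocase(t0))
e=np.array(t0); c=tocase(e); tgt=cw(c[0],-182,e[2]*1000); tgt[2]=e[2]
ctrl.movel(list(tgt),max_speed=.04); say("drawn"); print(tocase(get_state()["tcp_pos"]))
ctrl.ungrasp(); say("open")
ctrl.movel([tgt[0],tgt[1],.24]); 
ctrl.movep(list(cw(-170,20,250)),qdown(YAW)); im,d,W=wristshot("w2"); np.savez("w2",d=d,W=W); say()
E
```

```text
down t 4.8 tcp [ 5.179e-01 -2.000e-04  1.224e-01] F [ 1.1 -0.5  0. ] w 0.085 gf 0.0
closed t 5.5 tcp [ 5.174e-01 -3.000e-04  1.217e-01] F [-0.4 -0.3  3. ] w 0.0128 gf 40.9
[ -44.51134563 -150.86585184  121.68668522]
drawn t 6.4 tcp [ 0.5176 -0.0315  0.1217] F [-0.7  3.4  4.1] w 0.0133 gf 41.3
[ -44.61494335 -182.05487932  121.68578503]
open t 7.1 tcp [ 0.5177 -0.0315  0.1217] F [-0.1  0.9  0.3] w 0.0854 gf 0.0
t 9.0 tcp [0.3909 0.168  0.2499] F [ 0.2 -0.3  0.5] w 0.0854 gf 0.0
```

View pics/w2.png

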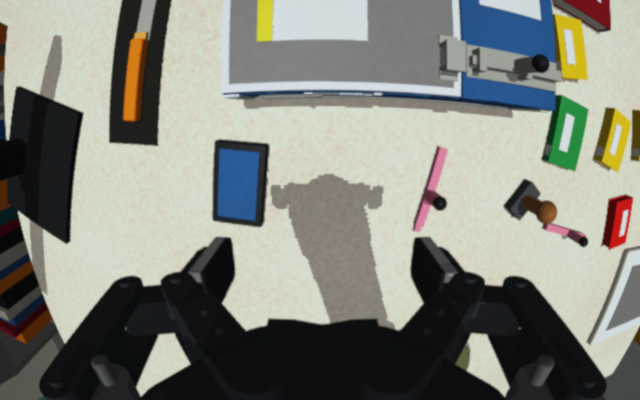

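The bolt is drawn: its tip is clear of the keeper, with the knob now at (540,63). Next I'll refine the case edge and measure the spatula from above.

Run:
```python
from h import *
z=np.load("w2.npz"); W=z["W"]; d=z["d"]; u,v=np.meshgrid(range(640),range(400))
ok=(d>0)&(W[...,2]>.085)&(W[...,2]<.105)
# front edge: per column lowest row still on top
pts=[]
for c in range(235,550,3):
    r=np.where(ok[:120,c])[0]
    if len(r): pts.append(W[r.max(),c])
pts=np.array(pts); C=tocase(pts); print("front edge case x",np.median(C[:,0]),"slope",np.polyfit(C[:,1],C[:,0],1), "z",np.median(C[:,2]))
r=[W[i,np.where(ok[i,150:400])[0].min()+150] for i in range(20,90,4)]; print("left edge y",np.median(tocase(r)[:,1]))
p=np.array([.50,.43,.24]); ctrl.movep(list(p),qdown(bestq(p,-.1))); ctrl.pause(.2)
im,d,W=wristshot("w3"); np.savez("w3",d=d,W=W); say()
hsv=cv2.cvtColor(im,cv2.COLOR_BGR2HSV)
o=(hsv[...,0]<20)&(hsv[...,1]>150)&(d>0)&(np.hypot(W[...,0]-.5,W[...,1]-.43)<.15)&(W[...,2]>.016)&(W[...,2]<.026); print("handle",rect(W[o]),np.median(W[o][:,2]),o.sum())
b=(hsv[...,1]<60)&(im.min(-1)>80)&(d>0)&(abs(W[...,0]-.62)<.08)&(abs(W[...,1]-.42)<.03)&(W[...,2]<.012); print("blade",rect(W[b]),np.median(W[b][:,2]),b.sum())
cv2.imwrite("pics/w3c.png",np.hstack([im[0:300,170:470],(np.dstack([o,o,b])*255).astype(np.uint8)[0:300,170:470]]))
```

```text
front edge case x -84.8622007342273 slope [ 4.90753332e-03 -8.45146959e+01] z 88.60923633138317
left edge y 116.86233714107489
t 10.4 tcp [0.5003 0.429  0.2409] F [0.5 1.  0. ] w 0.0853 gf 0.0
handle (array([0.51194418, 0.4279093 ]), 112.94327545166016, 22.794687271118164, np.float64(-0.12011056253339092)) 0.02015468335483238 1726
blade (array([0.63399445, 0.42009113]), 132.049560546875, 59.890960693359375, np.float64(-0.002467152433849762)) 0.0029933840497640973 2503
```

View pics/w3c.png

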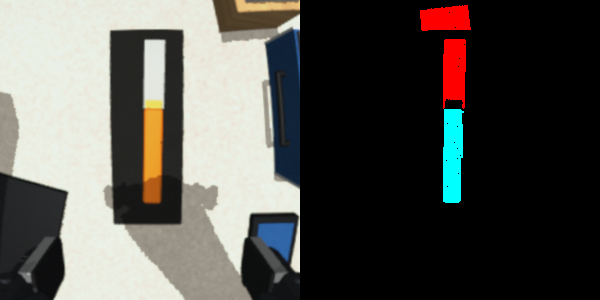

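Handle (112.9 × 22.8 mm) and blade are well resolved, with yaw -0.12; sizes match. Next I grasp near the handle front, lift, and measure the held blade.

```bash
cat >> h.py <<'E'
SY=-.120; S0=np.array([.5119,.4279])+.0275*np.array([np.cos(SY),np.sin(SY)]); GX=.012
SG=S0+GX*np.array([np.cos(SY),np.sin(SY)])
def blade():
    """held blade in tool-ish frame: points ahead of TCP (mm): along, across, height about TCP"""
    im,d,W=wristshot(); s=get_state(); R=Rn.from_quat(s["eef_rot"],scalar_first=True).as_matrix()
    T=(W-np.array(s["tcp_pos"]))@R*1000; T[...,1:]*=-1  # x fwd, y left, z up for tool down
    m=(d>0)&(abs(T[...,1])<25)&(T[...,0]>25)&(T[...,0]<125)&(abs(T[...,2])<25)
    P=T[m]; 
    if len(P)<50: print("blade? ",len(P)); return None
    a=np.polyfit(P[:,0],P[:,2],1); b=np.polyfit(P[:,0],P[:,1],1)
    print("blade n",len(P),"tip x",np.percentile(P[:,0],99.7).round(1),"pitch",a[0].round(3),"z@x=100",np.polyval(a,100).round(1),"yaw",b[0].round(3),"y@100",np.polyval(b,100).round(1),"wid",np.ptp(P[:,1]).round(1)); return im
E
python3 - <<'E'
from h import *
p=np.r_[SG,.12]; ctrl.movep(list(p),qdown(SY)); ctrl.movel([*SG,.0045],max_speed=.1); say("down")
ctrl.close_gripper(120); say("closed")
ctrl.movel([*SG,.15],max_speed=.12); say("up"); ctrl.pause(.2)
im=blade(); 
im,d,W=wristshot("w4"); say()
E
```

```text
down t 12.3 tcp [0.5516 0.4234 0.0053] F [-0.3  0.7 -0.2] w 0.0857 gf 0.0
closed t 12.9 tcp [0.5514 0.4233 0.0051] F [-1.1 -0.3  4.8] w 0.0194 gf 118.8
up t 14.3 tcp [0.5507 0.423  0.149 ] F [-0.1  0.6 -1.1] w 0.019 gf 117.9
blade n 8892 tip x 102.7 pitch -0.021 z@x=100 -0.3 yaw -0.002 y@100 0.3 wid 24.4
t 14.6 tcp [0.551  0.4231 0.1496] F [-1.   0.8 -0.2] w 0.0191 gf 117.9
```

View pics/w4.png

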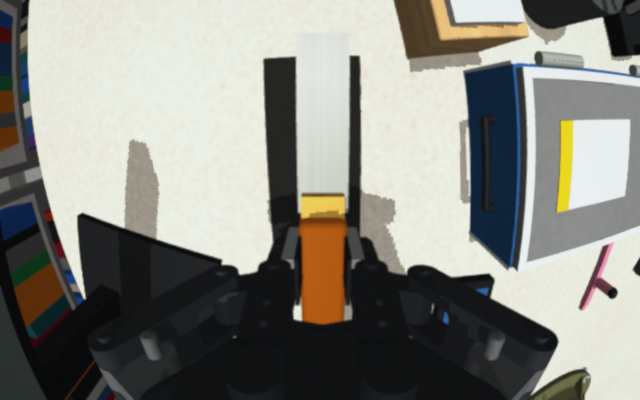

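The spatula is held straight: tip 103 mm ahead, level to 0.02 rad. I'll check the notch's y position in the side picture, with the expected corners overlaid.

Run:
```python
from h import *
im=cv2.imread("pics/side0.png"); c=cv2.resize(im[140:260,245:365],None,fx=5,fy=5,interpolation=cv2.INTER_CUBIC)
for y,z in[(-30,78),(30,78),(-30,88),(30,88),(120,88),(-250,98),(120,0)]:
    p=proj("side",cw(-85,y,z)); q=tuple(((p-[245,140])*5).astype(int)); cv2.circle(c,q,3,(0,0,255),-1)
cv2.imwrite("pics/notch.png",c)
```

```text
(no output)
```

View pics/notch.png

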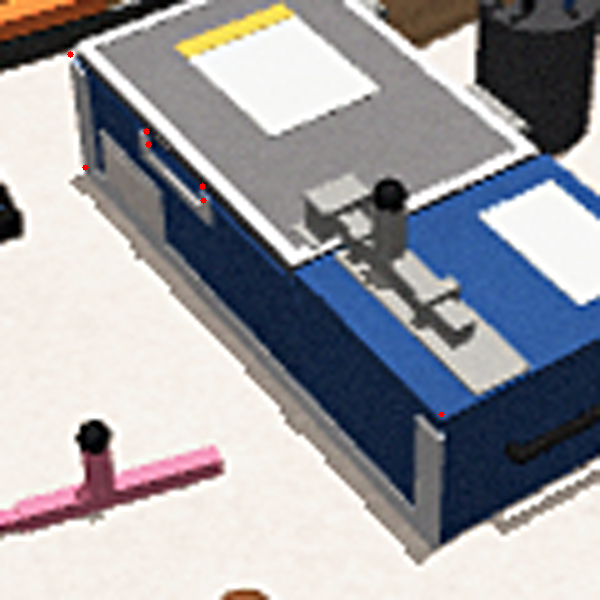

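The notch (silver rim, crop (145,135)–(210,215)) agrees with the predicted dots around y = 0, z 78–88. Inserting the blade now.

Run:
```python
from h import *
p=cw(-235,0,150); ctrl.movep(list(p),qdown(YAW)); blade()
ctrl.movel(list(cw(-225,0,84.3)),max_speed=.1); ctrl.pause(.2); say("pre",tocase(get_state()["tcp_pos"]).round(1))
e=np.array([-225,0,84.3])-tocase(get_state()["tcp_pos"])   # steady error
for x in(-192,-175,-155):
    ctrl.movel(list(cw(x,e[1],84.3+e[2])),max_speed=.05); say(x,tocase(get_state()["tcp_pos"]).round(1))
    if np.abs(get_state()["contact_force"]).max()>12: print("STOP"); break
im,_=vision.grab_frame("side"); c=im[120:250,235:365]; cv2.imwrite("pics/ins.png",cv2.resize(c,None,fx=4,fy=4,interpolation=cv2.INTER_CUBIC))
```

```text
blade n 8911 tip x 102.8 pitch -0.021 z@x=100 0.1 yaw -0.001 y@100 0.3 wid 24.5
pre [-2.248e+02  2.000e-01  8.480e+01] t 17.0 tcp [0.3354 0.1488 0.0848] F [-0.3 -0.7 -0.8] w 0.0191 gf 117.7
-192 [-192.4   -0.4   83.7] t 17.8 tcp [0.3679 0.1485 0.0837] F [ 0.2 -0.6 -2.1] w 0.019 gf 117.7
-175 [-174.9   -0.3   83.8] t 18.3 tcp [0.3853 0.1488 0.0838] F [ 0.1 -0.2 -0.7] w 0.0192 gf 117.7
-155 [-155.    -0.3   83.7] t 18.8 tcp [0.4052 0.149  0.0837] F [-0.6 -0.1 -0.4] w 0.0191 gf 117.7
```

View pics/ins.png

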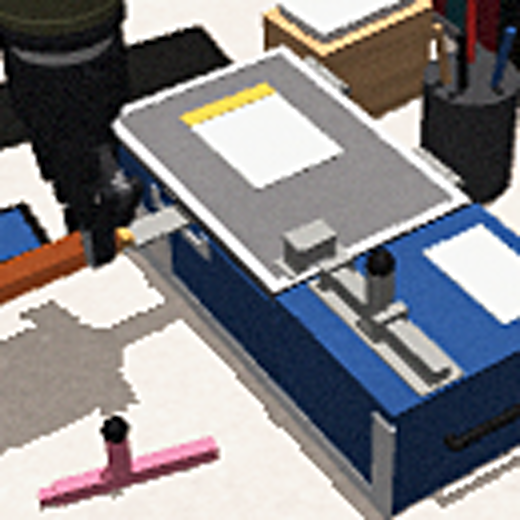

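The blade is in the notch beneath the lid (crop (165,220)). Lifting along the lid's arc.

Run:
```python
from h import *
def tgt(th,r=133): return cw(81-r*np.cos(th)-103,-.3,88+r*np.sin(th)+.3)
for th in np.r_[np.arange(.04,.33,.07),np.arange(.4,1.66,.125),1.66]:
    ctrl.movel(list(tgt(th)),max_speed=.07)
    s=get_state(); F=np.array(s["contact_force"]); print(round(th,2),round(s["time"],1),F.round(1),round(s["width"],4),np.round((np.array(s["tcp_pos"])-tgt(th))*1000,1))
    if abs(F).max()>30: print("STOP");break
im,d=vision.grab_frame("side"); cv2.imwrite("pics/lift.png",cv2.resize(im[40:260,220:420],None,fx=2.7,fy=2.7))
say()
```

```text
0.04 19.1 [-1.7 -0.3 -3.3] 0.0192 [-1.  -0.1 -0.1]
0.11 19.4 [-1.9 -0.6 -3.5] 0.0193 [-0.7 -0.1 -0.1]
0.18 19.7 [-2.7 -1.2 -2.7] 0.0195 [-0.2 -0.  -0.1]
0.25 20.0 [-2.4 -0.9 -3. ] 0.0191 [ 0.2 -0.   0. ]
0.32 20.3 [-2.  -0.8 -3.5] 0.0188 [0.4 0.  0.1]
0.4 20.6 [-0.4 -1.  -3. ] 0.0188 [0.4 0.  0.1]
0.52 21.0 [-0.2 -1.  -1.6] 0.0192 [0.6 0.1 0.1]
0.65 21.4 [-0.4 -0.1 -1.8] 0.0189 [0.6 0.  0.1]
0.78 21.7 [-0.9 -0.3 -2.9] 0.0189 [0.6 0.1 0.1]
0.9 22.1 [-0.8  0.1 -1.6] 0.019 [0.7 0.1 0.2]
1.02 22.5 [-0.8 -0.  -1.4] 0.0194 [0.7 0.1 0.1]
1.15 22.9 [-0.1 -0.2 -1.5] 0.019 [0.7 0.1 0.1]
1.27 23.3 [ 0.3 -1.2 -1.5] 0.0191 [0.7 0.  0.1]
1.4 23.6 [-0.3  0.2 -1.3] 0.0189 [ 0.6 -0.   0. ]
1.52 24.0 [ 0.3 -0.2 -1.1] 0.019 [ 0.5 -0.  -0. ]
1.65 24.4 [-0.4 -0.2 -1.2] 0.0191 [ 0.5 -0.  -0.1]
1.66 24.7 [-0.7  0.1 -0.5] 0.0191 [-0.   0.   0.1]
t 24.7 tcp [0.55   0.1507 0.2209] F [-0.5  0.7 -0.5] w 0.0191 gf 118.7
```

View pics/lift.png

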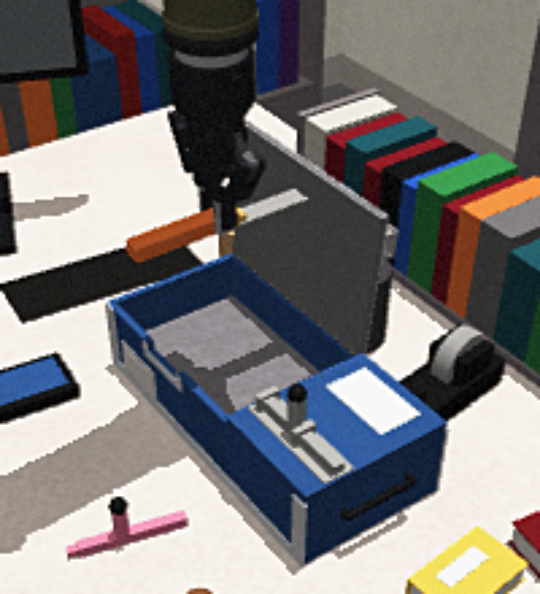

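The lid stands fully open and the well is empty, with lid and tip at crop (300,200). Returning the spatula to its mat.

Run:
```python
from h import *
ctrl.movel(list(cw(-110,0,225)),max_speed=.2); im=blade()
p=np.r_[SG,.15]; ctrl.movep(list(p),qdown(SY)); 
ctrl.movel([*SG,.02],max_speed=.15); ctrl.movel([*SG,.0075],max_speed=.03); say("low")
while get_state()["contact_force"][2]<4 and get_state()["tcp_pos"][2]>.0045:
    z=get_state()["tcp_pos"][2]; ctrl.movel([*SG,z-.001],max_speed=.02)
say("set"); ctrl.ungrasp(); ctrl.movel([*SG,.2],max_speed=.25); ctrl.pause(.1)
im,d,W=wristshot()
hsv=cv2.cvtColor(im,cv2.COLOR_BGR2HSV)
o=(hsv[...,0]<20)&(hsv[...,1]>150)&(d>0)&(np.hypot(W[...,0]-.5,W[...,1]-.43)<.15)&(W[...,2]>.012)&(W[...,2]<.03); print("handle",rect(W[o]),np.median(W[o][:,2]),o.sum())
im,d=vision.grab_frame("top"); cv2.imwrite("pics/top1.png",im); W=world("top",d); np.savez("top1",W=W,d=d)
for r in models.masks_of("top","dict_0")[:6]:
    m=r["mask"]&(d>0)&(W[...,2]>.012)&(W[...,2]<.04)
    if m.sum()>100: print(round(r["p"],2),np.round(r["point"]),im[m].mean(0).round(),rect(W[m]))
say()
```

```text
blade n 8882 tip x 102.5 pitch -0.02 z@x=100 0.2 yaw -0.001 y@100 0.5 wid 24.5
low t 28.1 tcp [0.5511 0.4231 0.0073] F [ 0.3  0.1 -1.9] w 0.0192 gf 118.8
set t 28.9 tcp [0.5512 0.4232 0.0051] F [-2.  -1.2  5.7] w 0.0191 gf 119.7
handle (array([0.51236328, 0.42775961]), 114.0336685180664, 22.064308166503906, np.float64(-0.1310586846166526)) 0.02018344910083464 1992
0.98 [437. 214.] [ 89. 161. 166.] (array([ 0.47816382, -0.41170767]), 95.91000366210938, 61.476531982421875, np.float64(0.06516535060515039))
0.93 [419. 220.] [ 90. 165. 168.] (array([ 0.45080457, -0.33962671]), 98.19629669189453, 63.41783142089844, np.float64(-0.24377245038040307))
0.85 [433. 264.] [ 80.  84. 162.] (array([ 0.29638983, -0.41172433]), 97.67508697509766, 63.50221252441406, np.float64(0.15998858689342632))
0.59 [378. 182.] [ 94. 170. 169.] (array([ 0.58348816, -0.20354671]), 97.73218536376953, 59.105934143066406, np.float64(0.10439565673737561))
t 30.7 tcp [0.5507 0.423  0.1986] F [ 0.2 -0.3  0.1] w 0.0853 gf 0.0
```

All three yellow books are located. One has been knocked to (0.478, -0.412), almost touching its neighbour. I'll take the far one first (centre grasp), then the neighbour by its near end, re-looking before each.

```bash
cat >> h.py <<'E'
def yellows():
    im,d=vision.grab_frame("top"); W=world("top",d); out=[]
    hsv=cv2.cvtColor(im,cv2.COLOR_BGR2HSV)
    for r in models.masks_of("top","dict_0"):
        m=r["mask"]&(d>0)&(W[...,2]>.012)&(W[...,2]<.04)
        if r["p"]<.3 or m.sum()<150: continue
        hue=np.median(hsv[m&(hsv[...,1]>120)][:,0])
        c,l,s,a=rect(W[m]); print("  seen",round(r["p"],2),c.round(4),round(l),round(s),round(a,3),"hue",hue)
        if 20<hue<38 and c[1]<-.12: out.append((c,a,l,s))
    return out
def pack(near,off,ycase,layer):
    """pick the yellow book nearest to `near`, gripping `off` m along its long axis; lay it at case y"""
    c,a,l,s=min(yellows(),key=lambda e:np.hypot(*(e[0]-near)))
    assert np.hypot(*(c-near))<.06 and 90<l<106 and 55<s<70
    n=np.array([np.cos(a),np.sin(a)]); g=c+off*n
    psi=bestq([*g,.06],a); say("psi",psi)
    ctrl.movep([*g,.15],qdown(psi)); ctrl.movel([*g,-.001],max_speed=.12); ctrl.close_gripper(90); say("grip")
    ctrl.movel([*g,.06],max_speed=.1); say("lifted"); ctrl.movel([*g,.23],max_speed=.3); say("high")
    if get_state()["width"]<.05: raise SystemExit("lost")
    pp=YAW+np.pi/2; dlt=pp-psi; o=Rn.from_euler('z',dlt).as_matrix()@np.r_[-off*n*-1,0]*-1  # centre-to-grip = off*n
    o=Rn.from_euler('z',dlt).as_matrix()@np.r_[off*n,0]
    t=cw(-4,ycase,0)+o; t[2]=0
    ctrl.movep([t[0],t[1],.23],qdown(pp)); ctrl.pause(.1); say("over")
    if get_state()["width"]<.05: raise SystemExit("lost")
    z=.034+.024*layer; ctrl.movel([t[0],t[1],z+.015],max_speed=.15)
    for k in range(18):
        zz=z+.012-.001*k; ctrl.movel([t[0],t[1],zz],max_speed=.03)
        if get_state()["contact_force"][2]>4: break
    say("set"); ctrl.ungrasp(); ctrl.movel([t[0],t[1],.24],max_speed=.25); say("done")
E
python3 - <<'E'
from h import *
pack([.583,-.204],0,56,0)
yellows()
E
```

```text
seen 0.94 [ 0.2965 -0.4115] 98 63 0.159 hue 2.0
  seen 0.93 [ 0.4502 -0.339 ] 97 63 -0.228 hue 29.0
  seen 0.69 [0.3609 0.2771] 109 70 -0.108 hue 108.0
  seen 0.64 [ 0.584  -0.2052] 98 62 0.116 hue 30.0
  seen 0.62 [ 0.4777 -0.412 ] 97 67 0.049 hue 28.0
psi 0.1160269212521341 t 30.8 tcp [0.5509 0.423  0.1992] F [-0.5 -0.  -0.3] w 0.0855 gf 0.0
grip t 34.9 tcp [ 5.846e-01 -2.056e-01  3.000e-04] F [-1.5  0.   7.8] w 0.0601 gf 98.4
lifted t 35.6 tcp [ 0.5837 -0.2049  0.0596] F [ 0.1  0.  -2. ] w 0.0602 gf 97.4
high t 36.3 tcp [ 0.5834 -0.2047  0.2286] F [ 0.5  0.1 -1.8] w 0.06 gf 97.3
over t 38.0 tcp [0.5563 0.2051 0.23  ] F [ 0.1  0.1 -0.6] w 0.0601 gf 99.1
set t 42.8 tcp [0.5557 0.207  0.0342] F [-3.  -1.4 11.2] w 0.06 gf 100.5
done t 44.2 tcp [0.5548 0.2068 0.2387] F [-0.2  0.3  0.4] w 0.0854 gf 0.0
  seen 0.82 [ 0.4509 -0.3393] 98 64 -0.237 hue 29.0
  seen 0.71 [ 0.2958 -0.4119] 99 63 0.181 hue 2.0
```

```bash
sed -i 's/def pack(near,off,ycase,layer):/def pack(near,off,ycase,layer,flip=None):/; s/    psi=bestq(\[\*g,.06\],a); say("psi",psi)/    psi=bestq([*g,.06],a) if flip is None else a+flip*np.pi/; /o=Rn.from_euler.*\*-1,0/s/; o=Rn.*$//' h.py
python3 - <<'E'
from h import *
pack([.451,-.339],-.036,-54,0,flip=1)
ctrl.movep(list(cw(-60,20,330)),qdown(YAW)); ctrl.pause(.1)
im,d,W=wristshot("w5"); yellows()
E
```

```text
seen 0.75 [ 0.2962 -0.4118] 98 64 0.156 hue 2.0
  seen 0.56 [ 0.4507 -0.3395] 98 64 -0.229 hue 29.0
grip t 48.1 tcp [ 4.160e-01 -3.316e-01  2.000e-04] F [-1.5  1.4  9.4] w 0.0601 gf 97.3
lifted t 48.9 tcp [ 0.4154 -0.3311  0.0596] F [ 0.2  0.6 -1.7] w 0.0602 gf 97.0
high t 49.6 tcp [ 0.415  -0.3307  0.2283] F [-0.8  0.4 -2.7] w 0.06 gf 97.1
over t 51.6 tcp [0.5566 0.1318 0.2298] F [-0.1 -0.2 -1. ] w 0.0603 gf 97.0
set t 56.5 tcp [0.5566 0.133  0.0342] F [-2.9 -0.6 11.8] w 0.06 gf 98.7
done t 57.8 tcp [0.5556 0.1328 0.2388] F [-0.5 -0.7 -0.3] w 0.0855 gf 0.0
  seen 0.72 [ 0.4795 -0.4105] 92 63 0.015 hue 28.0
  seen 0.61 [ 0.2962 -0.4112] 98 64 0.178 hue 2.0
```

View pics/w5.png

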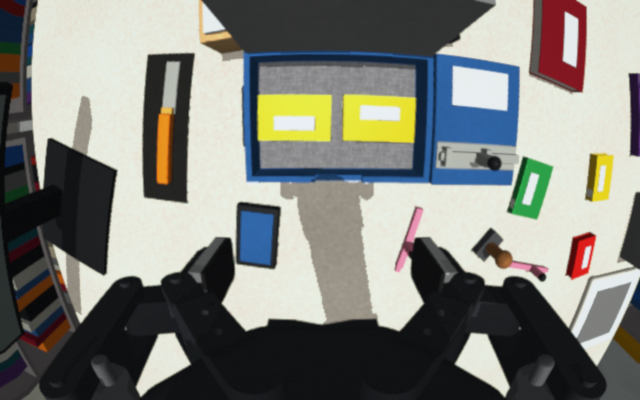

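Both books lie flat and apart in the well at (294,118) and (380,118), and the spatula is on the mat. The last yellow book, at (599,178), goes on top of the left one.

Run:
```python
from h import *
pack([.478,-.411],0,57,1)
ctrl.movep(list(cw(-60,20,330)),qdown(YAW)); ctrl.pause(.1)
im,d,W=wristshot("w6"); C=tocase(W.reshape(-1,3)).reshape(W.shape)
hsv=cv2.cvtColor(im,cv2.COLOR_BGR2HSV); m=(d>0)&(abs(C[...,0])<76)&(abs(C[...,1])<111)&(C[...,2]<140)&(hsv[...,0]>20)&(hsv[...,0]<38)&(hsv[...,1]>120)
for lo,hi in((0,112),(-112,0)):
    P=C[m&(C[...,1]>lo)&(C[...,1]<hi)]; print(len(P),P.min(0).round(),P.max(0).round(),np.percentile(P[:,2],[5,50,95]).round(1))
yellows(); say()
```

```text
seen 0.65 [ 0.2963 -0.4114] 99 62 0.163 hue 2.0
  seen 0.57 [ 0.4777 -0.4131] 98 64 0.1 hue 28.0
grip t 63.5 tcp [ 4.781e-01 -4.138e-01  3.000e-04] F [-1.   0.2  6.8] w 0.0602 gf 98.5
lifted t 64.3 tcp [ 0.4776 -0.4127  0.0596] F [-0.3  0.3 -0.8] w 0.0601 gf 97.5
high t 65.0 tcp [ 0.4774 -0.4125  0.2289] F [ 0.1 -0.4 -2.4] w 0.0601 gf 97.5
over t 67.3 tcp [0.556  0.2067 0.23  ] F [-0.2  0.  -0.2] w 0.0599 gf 97.5
set t 72.0 tcp [0.5557 0.208  0.0582] F [-3.9 -2.7 11.9] w 0.0599 gf 99.0
done t 73.3 tcp [0.5548 0.2079 0.2387] F [-0.5 -0.5 -0.1] w 0.0857 gf 0.0
3142 [-39.   8.  32.] [ 32. 111.  84.] [79.6 81.3 82.7]
2682 [ -38. -106.   32.] [29. -7. 60.] [55.9 57.4 58.8]
  seen 0.86 [ 0.2968 -0.4104] 96 64 0.124 hue 1.0
t 74.8 tcp [0.5    0.1703 0.3297] F [-0.1 -0.6 -0.3] w 0.0855 gf 0.0
```

View pics/w6.png

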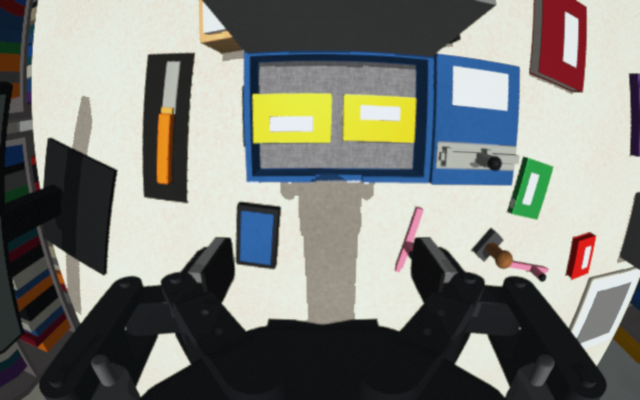

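The books top out at z = 81 (lid underside is 88), all within the well, and no yellow is left on the desk. Closing the lid from behind with shut fingers.

Run:
```python
from h import *
ctrl.close_gripper(40)
def T(th,r=140,pen=0): return cw(81-r*np.cos(th)+(10-pen)*np.sin(th)+11,0,88+r*np.sin(th)+(10-pen)*np.cos(th))
ctrl.movel(list(cw(-20,0,335)),max_speed=.25)
ctrl.movel(list(cw(150,0,335)),max_speed=.25); ctrl.movel(list(cw(150,0,228)),max_speed=.2); say("behind")
ctrl.movel(list(T(1.78)),max_speed=.1); say("near")
for th in np.r_[np.arange(1.68,.1,-.12),.08,.03,0]:
    ctrl.movel(list(T(th)),max_speed=.1); s=get_state(); F=np.array(s["contact_force"]); print(round(th,2),F.round(1))
    if abs(F).max()>25: print("STOP"); break
else:
    p=T(0)
    for k in range(6):
        p[2]-=.001; ctrl.movel(list(p),max_speed=.03)
        if get_state()["contact_force"][2]>8: break
    say("pressed",k)
    p[2]=.26; ctrl.movel(list(p),max_speed=.25)
ctrl.ungrasp()
if th==0:
    ctrl.movep(list(cw(-130,-90,250)),qdown(YAW)); ctrl.pause(.1)
    im,d,W=wristshot("w7"); C=tocase(W.reshape(-1,3)).reshape(W.shape)
    for x in(-75,-40,0,50):
        m=(d>0)&(abs(C[...,0]-x)<6)&(abs(C[...,1]-20)<60); print(x,np.median(C[m][:,2]).round(1) if m.sum() else None)
    m=(d>0)&(abs(C[...,0]+45)<25)&(abs(C[...,1]+181)<30)&(C[...,2]>130); print("knob",C[m].min(0),C[m].max(0),m.sum())
    m=(d>0)&(abs(C[...,0]+45)<40)&(abs(C[...,1]+105)<13)&(C[...,2]>110)&(C[...,2]<128); print("keeper",C[m].min(0),C[m].max(0),m.sum())
say()
```

```text
behind t 77.4 tcp [0.7103 0.153  0.2299] F [ 0.5 -0.2  0.1] w 0.0 gf 0.0
near t 77.8 tcp [0.6916 0.1526 0.2247] F [0.5 0.6 0.7] w -0.0001 gf 0.0
1.68 [-0.3 -0.5  0.3]
1.56 [ 1.  -0.1 -0.4]
1.44 [0.3 0.2 0.7]
1.32 [-0.2  0.1  1. ]
1.2 [-0.3 -0.7 -0.4]
1.08 [-0.4  0.5 -0.2]
0.96 [-0.8 -0.4 -0.4]
0.84 [0.5 0.1 0.1]
0.72 [-0.2  0.3 -0.9]
0.6 [ 0.3 -0.2 -0.7]
0.48 [ 1.1  0.1 -0. ]
0.36 [0.3 0.4 0.9]
0.24 [ 0.   0.  -0.4]
0.12 [ 0.2 -0.4 -0.1]
0.08 [-0.2 -0.2  0.2]
0.03 [-0.6 -0.7 -0.6]
0.0 [-0.2  0.1  3.4]
pressed 0 t 83.2 tcp [0.5125 0.1504 0.098 ] F [-3.8  0.6 14.2] w 0.0002 gf 6.8
-75 97.7
-40 97.3
0 98.2
50 97.3
knob [ -54.51008619 -189.43867068  130.1204375 ] [ -37.06835356 -172.27118403  159.66048174] 460
keeper [ -60.64564083 -115.00296111  113.21503057] [-30.13348056 -94.72403432 120.65742627] 767
t 85.5 tcp [0.432  0.0604 0.2501] F [ 0.1 -0.   0.2] w 0.0854 gf 0.0
```

View pics/w7.png

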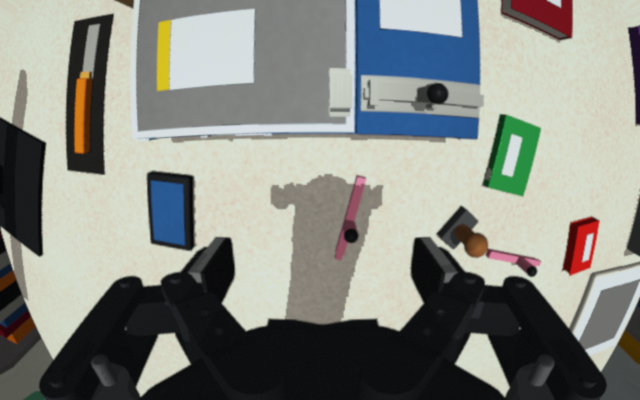

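The lid is flush at z ≈ 97.6, the knob (437,93) is at y ≈ -181, and the keeper (340,92) is aligned. Sliding the bolt home.

Run:
```python
from h import *
p=cw(-45,-181,200); ctrl.movep(list(p),qdown(bestq(p,YAW)))
ctrl.movel(list(cw(-45,-181,121.5)),max_speed=.12); ctrl.close_gripper(40); say("grip")
x=tocase(get_state()["tcp_pos"])[0]
for y in(-165,-150,-145,-144,-143,-142):
    ctrl.movel(list(cw(x,y,121.7)),max_speed=.05); s=get_state(); F=np.array(s["contact_force"]); print(y,tocase(s["tcp_pos"]).round(1),F.round(1),round(s["width"],4))
    if F[1]<-8: break
ctrl.ungrasp(); t=np.array(get_state()["tcp_pos"]); t[2]=.25; ctrl.movel(list(t))
ctrl.movep(list(cw(-130,-90,250)),qdown(YAW)); ctrl.pause(.1)
im,d,W=wristshot("w8"); C=tocase(W.reshape(-1,3)).reshape(W.shape)
m=(d>0)&(abs(C[...,0]+45)<25)&(abs(C[...,1]+150)<40)&(C[...,2]>130); print("knob",C[m].min(0),C[m].max(0),m.sum())
im2,_=vision.grab_frame("side"); cv2.imwrite("pics/end.png",np.hstack([cv2.resize(im,(400,400))[:, :],im2[:,200:600]])); yellows(); say()
```

```text
grip t 87.5 tcp [ 0.5174 -0.0306  0.1217] F [-0.8  0.1  3.9] w 0.0134 gf 39.4
-165 [ -44.6 -163.7  121.7] [1.1 3.2 3.6] 0.0133
-150 [ -44.7 -149.2  121.7] [0.9 1.4 3.9] 0.0132
-145 [ -45.  -145.9  121.7] [-0.4 -4.8  3.7] 0.014
-144 [ -45.  -145.8  121.7] [-1.4 -8.1  2. ] 0.0133
knob [ -54.29200618 -153.8170718   130.64175187] [ -37.0767934  -136.3842054   159.92015392] 451
  seen 0.6 [ 0.2968 -0.411 ] 98 62 0.163 hue 1.0
t 91.4 tcp [0.4318 0.0589 0.2499] F [0.4 0.3 0.7] w 0.0856 gf 0.0
```

View pics/end.png

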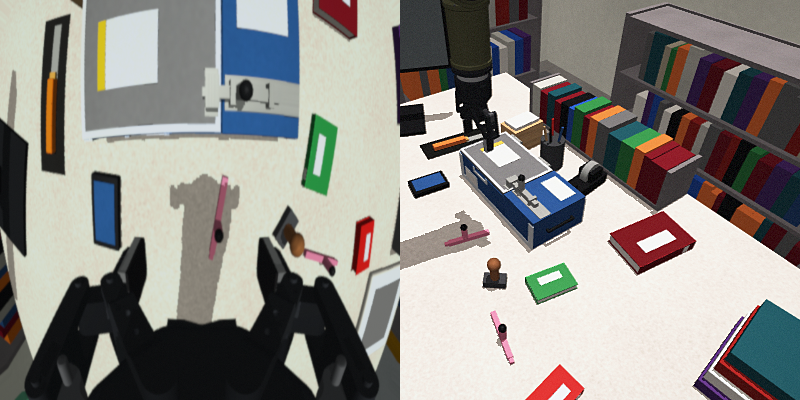

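The bolt is at its stop (knob y = -145, tip in the keeper), the lid is shut, the spatula is on the mat and no yellow book is left on the desk. Handing in.

```bash
python3 -c "
from h import *
print(ticket.close_job())"
```

```text
the job is handed in; nothing more can be done
None
```

The case is packed and the job is handed in: all three yellow dictionaries are inside, the lid is shut, the bolt is fully home in its keeper, and the spatula is on its mat; I moved nothing else, and it took about 91 s of the 210 s.

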